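Vent the leak tester and hold its guard open

ROBOT

A 6-joint arm with a two-finger parallel gripper is mounted at the origin on the work surface. World frame = base frame: x ahead of the robot, y to its left, z up, the work surface at z = 0. Lengths are in m, angles in rad, forces in N, time in s.
With the tool pointing down it reaches from about 0.25 to 0.775 m from the base axis. Payload 4 kg.
Tool frame: the origin (TCP) lies on the mounting face of the last link; the fingertips stand 173 mm ahead of it and the grasp point (between the pads) lies 155 mm ahead of it; z points along the fingers, y is the line along which they close (so a half turn about z gives the same grasp; the last joint's range is limited). The gripper opens to 85 mm and grips with 20 to 120 N. Pads are 22 mm wide; open, the fingers measure 114 mm over their backs; the gripper's body (76 mm by 85 mm) begins 54 mm behind the grasp point. The pads swing forward as they close: fully open they stand 13 mm farther back than shut.
Start: joints at [-1.329, 0.087, 1.371, -0, 1.684, -0.103], TCP at [0.186, -0.518, 0.405] pointing down, gripper open.
Joint ranges: [-3.1, 3.1], [-0.76, 2.03], [0.27, 2.55], [-1.08, 4.22], [0.17, 2.65], [-2.57, 2.57]. Speed limits (rad/s): [2.79, 2.79, 3.14, 3.14, 3.14, 3.14].

INTERFACE

Orientations are given as a unit quaternion [x, y, z, w].
In Python, from plant import arm gives the robot as it stands.
- The arm moves only by the tool play_rows, never from a script. Its argument "rows" is a list of rows, each a list of 5 numbers: the shift along the tool's x, y, z in mm, then the turn about the tool's z in degrees, then the finger opening in mm, from 0 to 85.4. A call has 1 to 5 rows; each row shifts and turns the commanded pose from where the row before left it, along the tool's axes as they then stand; what a row does not reach is not made up. A row lasts 1/8 s, in which the tool goes at most 62.5 mm and 10.7 degrees, less where a joint would pass 70% of its speed; a pose out of reach is approached as far as the arm can. A call with a gripper value outside its range is refused whole. The fingers move at their own pace and stop on an object; the grip force is fixed at half the most. Time passes only in rows, so rows that do not move let the fingers close. It gives the time, the measured TCP pose, the force, the opening and the grip force at its end, in the units of the state.
- arm.sense(): the state, without advancing time (a new reading comes with each control period).
- arm.camera(name): name is "scene" or "side" or "wrist"; returns a dict with "pixels" (420x560x3 uint8, red, green, blue), "depth" (420x560 float32, m along the optical axis (not along the pixel's ray), 0 where there is no reading), "fx", "fy", "cx", "cy" (pixels), "position" and "orientation" of the camera in the world. Camera axes: x right, y down, z forward; pixel columns grow to the right and rows downward; lengths in m; the calibration is good to about 2 mm. A picture is of the moment at which its call begins.
- arm.sign_off(): hands the job in; it is judged then, once.
Trained networks look in a picture, given as the dict that the camera call returned (one of the last four; its "shot" number tells which), for a name from the list of things; names that differ only in an ending like _2 or _b are one class to them, and where a whole thing is asked for, a point or a joint stands for the part that bears it (a point fixed in the world has none). Each returns a list of dicts, best first, with "conf" (0 to 1); they miss things now and then, are a little off and sometimes report something else, mostly with a low value. They report only what shows in the picture. A call takes as long as a camera call. They do not tell look-alikes from the thing itself.
- arm.cut_out(picture, target): "region" (420x560 bool, what is visible of it) and "pixel" ([column, row] in pixels, amid what is visible of it).
- arm.pinpoint(picture, target): "pixel" ([column, row] in pixels: a listed point, or the origin of a listed thing).
The state is a dict: "clock": time; "joint_pos": joint angles; "qvel": joint speeds; "effort": joint torques, N m; "position": TCP position; "ee_rot": TCP orientation; "ft_force": force on the tool from outside, world axes, zero at the start; "torque": the same for the moment, N m; "gripper_width": opening from 0.0 (shut) to 1.0 (fully open); "grip_force": force on a finger pad.
Only numpy, scipy, OpenCV 4.12 (cv2) and the standard library are available. Lean on these libraries where they do the work, as an engineer would, in place of code of your own. Each camera call takes 0.05 s, during which the arm holds its last target. There are 200 camera calls.

TASK

The bench leak tester is to be inspected. With its yellow guard still shut, swing the air valve's red-ball lever to the green vent mark (60 degrees up from its stop on the robot's side) and leave it there; then lift the guard by its black bar handle to 50 degrees (give or take 5) and finish with the gripper still holding it there, because it falls shut when let go. Leave the blue bin, the bottle and the brass fitting where they are.

Things in the scene. Friction and masses are not known exactly. Their poses are not given: they have to be found in the camera images.
- tester: White fixed housing, 200 (x) x 240 (y) x 80 mm high, open on top under the guard, with a brass part on a black nest inside. Origin: centre of its underside, on the work surface. Its own -x side is its front, towards the robot; z up. Its place and yaw vary.
- guard (a joint): Angle (rad) of the guard: a yellow 10 mm thick frame with a clear window, 200 x 240 mm, about 0.35 kg (0.28 to 0.46), lying on top of the tester and hinged along the tester's far (+x) top edge. 0 = shut (lying flat), grows as the front edge rises, upper stop 1.3. It falls shut from any angle when let go; the hinge is nearly free. 50 degrees = 0.873.
- guard_hinge (a point): Midpoint of the guard's hinge line, in the fixed housing: 100 mm from the housing's centre along its +x, 80 mm above the work surface. The hinge line runs along the tester's y.
- guard_handle (a point): Middle of the black round bar handle on the guard's front edge: bar 12 mm thick, along the tester's y, about 98 mm clear between its two posts. Guard shut, its axis lies 185 mm from the hinge line towards the tester's -x and 50 mm above the hinge (130 mm above the work surface), 40 mm above the guard's upper face. It turns with the guard.
- valve: Fixed aluminium valve block, 110 (x) x 70 (y) x 40 mm high, with a black upright scale disc (radius 49 mm, 5 mm thick, its mid plane at y = +22 mm) with white ticks every 20 degrees and a green tab on its rim at 60 degrees. Origin: centre of its underside, on the work surface; z up. Stands left or right of the tester, yaw varies.
- lever (a joint): Angle (rad) of the valve lever, 0 to 1.745. At 0 it leans 50 degrees from upright towards the valve's own -x (towards the robot); it grows as the lever swings up and over towards +x; upright is 0.873; the green mark is at 60 degrees = 1.047 (10 degrees past upright). Friction keeps it where it is left (about 1.5 N at the ball moves it).
- lever_hinge (a point): The lever's pivot, in the fixed block: 50 mm above the centre of the block's underside; the pivot axis runs along the valve's y.
- lever_ball (a point): Centre of the red ball, 26 mm across, on the end of the lever's 10 mm steel rod, 100 mm from the pivot, in the valve's y = 0 plane.
- bin: Loose open blue parts bin, 120 x 90 x 50 mm high, on the side of the tester opposite the valve; leave alone. Origin: centre of its underside.
- bottle: Loose white bottle with a blue cap, 60 mm across, 150 mm tall, beyond the valve or the bin; leave alone. Origin: centre of its underside.
- fitting: Loose brass fitting, 44 mm across, 45 mm tall, beyond the valve or the bin; leave alone. Origin: centre of its underside.
Things that resemble listed ones, but are neither listed nor needed, are in the scene too. Of the things like the valve, leave any that is pink; of the rest the smaller one is meant.

How it is judged:
On the way, in this order (a step that is already met when the one before it is completed fails the run):
1. the lever stands at the green mark, let go, with the guard still shut (value of joint lever between 0.942478 and 1.15192 rad and contact force between lever and anything else below 0.1 N and value of joint guard below 0.05 rad), for 0.2 s.
2. the guard is held at 50 degrees by the gripper (value of joint guard between 0.785399 and 0.959932 rad and contact force between guard and the fingers above 0.5 N), for 0.2 s.
At the end, for the whole second after the job is handed in: The gripper holds the guard still at 45 to 55 degrees with nothing else propping it; the lever stands within 6 degrees of the green mark (54 to 66 degrees); bin, bottle and fitting are within 20 mm of where they began (all of step 2 and value of joint lever between 0.942478 and 1.15192 rad and velocity of joint guard between -0.05 and 0.05 rad/s and contact force between guard and bin below 0.1 N and contact force between guard and bottle below 0.1 N and contact force between guard and fitting below 0.1 N and distance of each of bin, bottle, fitting from where it was at the start of the episode below 0.02 m); the arm keeps its last pose, push and grip.
It fails at once if the guard is raised (over 6 degrees) while the lever is away from the green mark (value of joint guard above 0.1 rad and not (value of joint lever between 0.9 and 1.19 rad)).
It fails at once if the blue parts bin is moved by more than 20 mm (distance of bin from where it was at the start of the episode above 0.02 m).
It fails at once if the bottle is moved by more than 20 mm (distance of bottle from where it was at the start of the episode above 0.02 m).
It fails at once if the brass fitting is moved by more than 20 mm (distance of fitting from where it was at the start of the episode above 0.02 m).
It also fails if it takes over 48 s, if anything falls off the work surface, if the arm or the gripper's body presses on something with over 40 N, if the wrist force passes 120 N, or if a joint passes its speed limit or range.

## Working session

There is one attempt and no reset: what is moved stays moved. The work goes in short steps, Python scripts to look and compute and a tool call to move; the robot and the scene stay as the last step left them, time stands still between calls to the robot, and variables do not carry over. Pictures are saved under pics/ and viewed, at most 10 in all, crops included, and the job is handed in when it is done.

Besides the shell and the picture viewer there is one more tool, called after "Request:" by a JSON object that holds its "api" and its "payload", one argument or row to a line. play_rows: Moves the arm, as the interface text tells. Its arguments: {"type":"object","properties":{"rows":{"type":"array","items":{"type":"array","items":{"type":"number"}}}},"required":["rows"]}

```bash
ls; mkdir -p pics; cat > h.py <<'E'
import numpy as np, cv2
from scipy.spatial.transform import Rotation as R
from plant import arm
def world(p,px,d=None):
    u,v=px; 
    if d is None: d=p["depth"][int(round(v)),int(round(u))]
    return np.array(p["position"])+R.from_quat(p["orientation"]).apply([(u-p["cx"])/p["fx"]*d,(v-p["cy"])/p["fy"]*d,d])
def cloud(p,mask):
    v,u=np.nonzero(mask&(p["depth"]>0)); d=p["depth"][v,u]
    return np.array(p["position"])+R.from_quat(p["orientation"]).apply(np.c_[(u-p["cx"])/p["fx"]*d,(v-p["cy"])/p["fy"]*d,d])
def save(p,n,box=None,s=1):
    im=p["pixels"][...,::-1]
    if box: im=im[box[1]:box[3],box[0]:box[2]]
    cv2.imwrite(f"pics/{n}.png",cv2.resize(im,None,fx=s,fy=s,interpolation=cv2.INTER_CUBIC))
E
python3 - <<'E'
from h import *
np.set_printoptions(precision=3,suppress=True)
for n in("scene","side"):
    p=arm.camera(n); save(p,n+"0")
    print(n,p["position"],p["orientation"])
    for t in("lever_ball","lever_hinge","valve","guard_handle","guard_hinge","tester","bin","bottle","fitting"):
        for r in arm.pinpoint(p,t): print(t,np.round(r["pixel"]),round(r["conf"],2),world(p,r["pixel"]))
print(arm.sense())
E
```

```text
pics
scene [1.261 0.489 1.011] [ 0.405  0.824 -0.351 -0.184]
lever_ball [189. 127.] 0.71 [ 0.428 -0.486  0.152]
lever_ball [277. 277.] 0.6 [0.676 0.047 0.086]
lever_ball [227. 185.] 0.6 [ 0.477 -0.295  0.056]
lever_ball [298. 127.] 0.54 [ 0.037 -0.354  0.001]
lever_ball [233. 150.] 0.53 [ 0.432 -0.304  0.151]
lever_hinge [282. 156.] 0.91 [ 0.286 -0.236  0.076]
lever_hinge [230. 185.] 0.67 [ 0.495 -0.265  0.082]
lever_hinge [169. 165.] 0.58 [ 0.545 -0.458  0.091]
lever_hinge [274. 278.] 0.45 [0.683 0.043 0.085]
valve [171. 179.] 0.89 [ 0.556 -0.448  0.05 ]
valve [233. 196.] 0.71 [ 0.489 -0.263  0.039]
valve [278. 170.] 0.62 [ 0.31  -0.233  0.037]
guard_handle [301. 224.] 0.6 [0.539 0.015 0.133]
guard_hinge [243. 273.] 0.72 [ 0.711 -0.03   0.075]
tester [278. 278.] 0.6 [0.679 0.051 0.087]
bin [397. 294.] 0.79 [0.482 0.278 0.004]
bin [276. 276.] 0.17 [0.673 0.042 0.083]
bottle [274. 278.] 0.66 [0.683 0.042 0.086]
bottle [372. 355.] 0.56 [0.69  0.319 0.04 ]
fitting [181. 241.] 0.66 [ 0.698 -0.266  0.018]
side [0.433 0.819 0.637] [-0.027  0.867 -0.498  0.025]
lever_ball [391. 178.] 0.62 [
[... 640 characters left out ...]
7 [0.593 0.106 0.09 ]
tester [263. 223.] 0.7 [0.53  0.023 0.137]
bin [278. 365.] 0.75 [0.477 0.322 0.04 ]
bottle [266. 222.] 0.74 [0.525 0.009 0.131]
bottle [177. 368.] 0.69 [0.649 0.336 0.036]
fitting [222. 206.] 0.63 [ 0.653 -0.131  0.088]
{'clock': 1.0, 'joint_pos': array([-1.329,  0.087,  1.371,  0.   ,  1.684, -0.103]), 'qvel': array([ 0.001,  0.001, -0.001,  0.   , -0.001, -0.   ]), 'effort': array([ -0.001, -35.174, -31.347,  -0.   ,   0.   ,   0.   ]), 'position': array([ 0.186, -0.518,  0.405]), 'ee_rot': array([0.985, 0.172, 0.   , 0.   ]), 'ft_force': array([ 0.985, -0.488,  0.196]), 'torque': array([ 0.019, -0.026, -0.043]), 'grip_force': 0.0, 'gripper_width': 0.9981022280438063}
```

View pics/scene0.png

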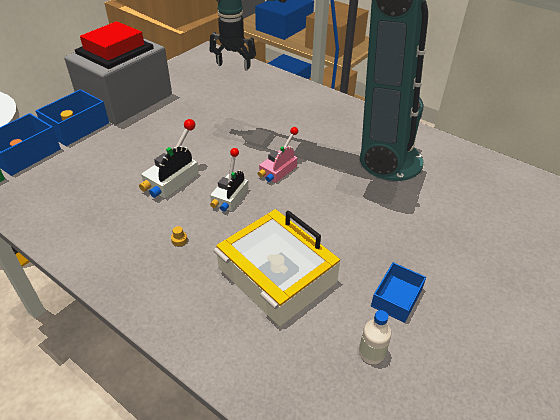

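View pics/side0.png

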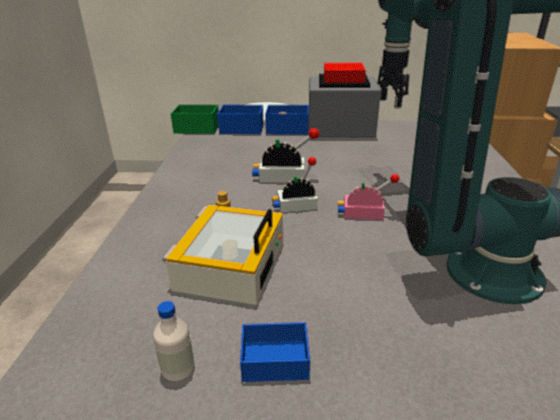

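Three valve-like things in the scene picture: a large white one (171,177), a small white one (230,190) and a pink one (278,165). The pink one is to be left, and of the two white ones the one at (230,190) is smaller, so that is the valve meant. I'll confirm it in a crop and measure.

```bash
python3 - <<'E'
from h import *
np.set_printoptions(precision=3,suppress=True)
s=arm.camera("scene"); d=arm.camera("side")
a=s["pixels"][105:215,130:310,::-1]; b=d["pixels"][115:225,240:420,::-1]
cv2.imwrite("pics/crop1.png",cv2.resize(np.vstack([a,b]),None,fx=2.7,fy=2.7,interpolation=cv2.INTER_CUBIC))
def med(p,box,f):
    im=cv2.cvtColor(p["pixels"],cv2.COLOR_RGB2HSV).astype(int); m=f(im[...,0],im[...,1],im[...,2])
    k=np.zeros_like(m);k[box[1]:box[3],box[0]:box[2]]=1; return m&k
red=lambda h,S,v:((h<6)|(h>174))&(S>150)&(v>80)
grn=lambda h,S,v:(h>40)&(h<85)&(S>100)&(v>50)
blk=lambda h,S,v:(v<45)
yel=lambda h,S,v:(h>18)&(h<32)&(S>150)&(v>120)
for n,p,bx,tb in(("scene",s,(208,143,252,215),(205,195,350,310)),("side",d,(272,150,323,216),(160,195,290,300))):
    r=cloud(p,med(p,bx,red)); c=r.mean(0); ray=c-p["position"]; print(n,"ball",c+ray/np.linalg.norm(ray)*.009,len(r))
    g=cloud(p,med(p,bx,grn)); print("green",g.mean(0) if len(g) else None,len(g))
    k=cloud(p,med(p,bx,blk)); k=k[(k[:,2]>.045)&(k[:,2]<.12)]
    if len(k): 
        k=k[np.linalg.norm(k-np.median(k,0),axis=1)<.055]; w,v=np.linalg.eigh(np.cov(k[:,:2].T)); print("disc",k.mean(0),len(k),v[:,1],w**.5,k.min(0),k.max(0))
    y=cloud(p,med(p,tb,yel)); y=y[abs(y[:,2]-.09)<.006]
    print("guard",cv2.minAreaRect(y[:,:2].astype(np.float32)*1000),y[:,2].mean(),len(y))
    h=cloud(p,med(p,tb,blk)); h=h[(h[:,2]>.124)&(h[:,2]<.14)]
    w,v=np.linalg.eigh(np.cov(h[:,:2].T)); print("handle",h.mean(0),(h.min(0)+h.max(0))/2,h.min(0),h.max(0),v[:,1],len(h))
E
```

```text
scene ball [ 0.424 -0.307  0.14 ] 60
green [ 0.47  -0.274  0.1  ] 20
disc [ 0.467 -0.275  0.065] 202 [-0.983 -0.183] [0.009 0.026] [ 0.417 -0.323  0.046] [ 0.509 -0.261  0.097]
guard ((615.904296875, 0.030120849609375), (242.9317169189453, 202.82916259765625), 79.58672332763672) 0.08940207188060598 2466
handle [0.536 0.019 0.133] [0.536 0.017 0.132] [ 0.522 -0.041  0.125] [0.551 0.074 0.139] [0.173 0.985] 141
side ball [ 0.424 -0.309  0.142] 50
green [ 0.468 -0.274  0.099] 20
disc [ 0.501 -0.462  0.082] 347 [-1.    -0.013] [0.003 0.021] [ 0.46  -0.469  0.055] [ 0.538 -0.454  0.113]
guard ((614.0760498046875, -1.3947601318359375), (244.03013610839844, 200.11965942382812), 79.65459442138672) 0.09036953408552818 2030
handle [0.531 0.024 0.135] [0.531 0.019 0.131] [ 0.518 -0.035  0.124] [0.544 0.073 0.138] [0.199 0.98 ] 104
```

View pics/crop1.png

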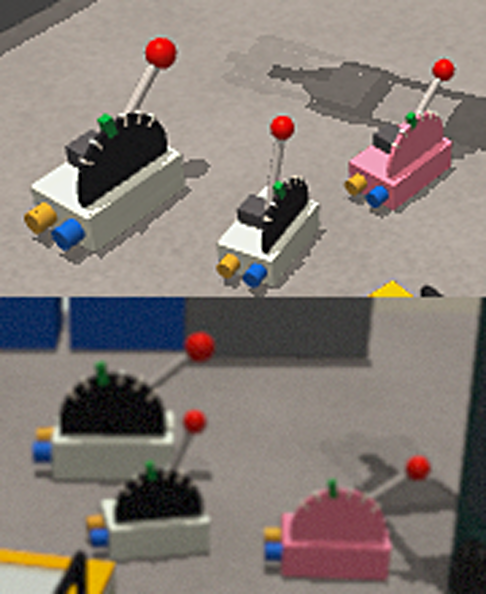

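The crop confirms it: the small white valve's ball is at about scene (234,152), and it has a black disc with the green tab. The lever stands about 26° from its stop. The valve yaw is about 12°, its pivot is near (0.464, -0.299), and the tester yaw is about -10.4°. I'll move above the ball.

Request:
{"api": "play_rows", "payload": {
  "rows": [
    [0,0,0,7.8,60],
    [35,-20,0,0,60],
    [35,-20,0,0,60],
    [35,-20,0,0,60],
    [35,-20,0,0,60]
  ]
}}

```text
clock: 1.72
position: [0.3071, -0.4094, 0.4048]
ee_rot: [0.995, 0.104, 0.0, 0.0]
ft_force: [0.2, 0.2, 0.0]
gripper_width: 0.703
grip_force: 0.0
```

Request:
{"api": "play_rows", "payload": {
  "rows": [
    [35,-20,0,0,60],
    [35,-20,0,0,60],
    [35,-20,0,0,60],
    [31,-16,0,0,60],
    [0,0,0,0,60]
  ]
}}

```text
clock: 2.35
position: [0.4249, -0.3064, 0.4047]
ee_rot: [0.994, 0.106, 0.0, -0.0]
ft_force: [0.2, -0.4, -0.4]
gripper_width: 0.706
grip_force: 0.0
```

```bash
cat > ball.py <<'E'
from h import *
np.set_printoptions(precision=4,suppress=True)
p=arm.camera("wrist"); s=arm.sense(); save(p,f"w{s['clock']:.2f}")
im=cv2.cvtColor(p["pixels"],cv2.COLOR_RGB2HSV).astype(int); h,S,v=im[...,0],im[...,1],im[...,2]
m=(((h<6)|(h>174))&(S>150)&(v>80)).astype(np.uint8)
n,l,st,c=cv2.connectedComponentsWithStats(m)
for i in range(1,n):
    if st[i,4]>80:
        q=cloud(p,l==i); q=q[np.linalg.norm(q-np.median(q,0),axis=1)<.02]
        # sphere fit, r=13
        from scipy.optimize import least_squares
        f=least_squares(lambda x:np.linalg.norm(q-x,axis=1)-.013,q.mean(0)-[0,0,.008],loss="soft_l1",f_scale=.001)
        print("red",c[i],st[i,4],f.x)
print(s["clock"],s["position"],s["ee_rot"],s["ft_force"],s["gripper_width"],s["grip_force"])
g=s["position"]+R.from_quat(s["ee_rot"]).apply([0,0,.155]);print("grasp",g)
E
python3 ball.py
```

```text
red [282.3337 205.7087] 1016 [ 0.4248 -0.3091  0.1394]
red [543.0552 275.1681] 1576 [ 0.4197 -0.4919  0.1567]
2.4 [ 0.4241 -0.3072  0.4047] [ 0.9945  0.1052 -0.0002  0.0001] [-0.1616  0.4378 -0.1941] 0.7028662320023761 0.0
grasp [ 0.4241 -0.3073  0.2497]
```

Request:
{"api": "play_rows", "payload": {
  "rows": [
    [0,2,30,0,60],
    [0,0,30,0,60],
    [0,0,30,0,60],
    [0,0,19,0,60],
    [0,0,0,0,60]
  ]
}}

```text
clock: 3.02
position: [0.4228, -0.3102, 0.2938]
ee_rot: [0.995, 0.103, -0.002, -0.001]
ft_force: [-0.0, -0.3, 0.8]
gripper_width: 0.703
grip_force: 0.0
```

Request:
{"api": "play_rows", "payload": {
  "rows": [
    [0,0,0,0,40],
    [0,0,0,0,25],
    [0,0,0,0,20],
    [0,0,0,0,20],
    [0,0,0,0,20]
  ]
}}

```text
clock: 3.65
position: [0.4238, -0.3092, 0.2975]
ee_rot: [0.995, 0.104, 0.0, -0.0]
ft_force: [-3.0, 4.8, 4.8]
gripper_width: 0.269
grip_force: 58.5
```

Request:
{"api": "play_rows", "payload": {
  "rows": [
    [8,0,-3.4,0,20],
    [8.3,0,-2.6,0,20],
    [8.5,0,-1.9,0,20],
    [8.7,0,-1.1,0,20],
    [8.7,0,-0.4,0,20]
  ]
}}

```text
clock: 4.28
position: [0.4654, -0.3005, 0.3057]
ee_rot: [0.995, 0.104, -0.001, -0.001]
ft_force: [-3.6, 4.2, 2.5]
gripper_width: 0.259
grip_force: 62.4
```

Request:
{"api": "play_rows", "payload": {
  "rows": [
    [8.7,0,0.4,0,20],
    [8.7,0,1.1,0,20],
    [0,0,0,0,20],
    [0,0,0,0,20]
  ]
}}

```text
clock: 4.78
position: [0.4824, -0.2977, 0.3038]
ee_rot: [0.995, 0.104, 0.0, 0.001]
ft_force: [0.1, 0.4, 0.4]
gripper_width: 0.234
grip_force: 0.0
```

```bash
python3 ball.py; python3 - <<'E'
from h import *
for n in("scene","side"):
    p=arm.camera(n)
    im=cv2.cvtColor(p["pixels"],cv2.COLOR_RGB2HSV).astype(int);h,S,v=im[...,0],im[...,1],im[...,2]
    for nm,m in (("red",((h<6)|(h>174))&(S>150)&(v>80)),("grn",(h>40)&(h<85)&(S>100)&(v>50))):
        k,l,st,c=cv2.connectedComponentsWithStats(m.astype(np.uint8))
        for i in range(1,k):
            if 6<st[i,4]<200 and 130<c[i,1]<215 and 200<c[i,0]<340: print(n,nm,c[i],st[i,4],cloud(p,l==i).mean(0))
E
```

```text
red [276.103  337.1099] 2875 [ 0.458  -0.302   0.1485]
4.825 [ 0.4823 -0.2977  0.3038] [0.9946 0.104  0.0001 0.0004] [0.0743 0.8405 0.2315] 0.23772617011597472 0.0
grasp [ 0.4823 -0.2979  0.1488]
scene red [293.67346939 130.42857143] 49 [ 0.2030262  -0.25404808  0.11798413]
scene grn [281.9375 148.625 ] 16 [ 0.27848405 -0.24254706  0.09633113]
scene grn [233.15 174.85] 20 [ 0.47122986 -0.27174438  0.10175499]
side red [313.55555556 132.83333333] 90 [ 0.41837907 -0.49797285  0.15557576]
side red [299.78723404 158.74468085] 47 [ 0.45701623 -0.29311826  0.15389522]
side grn [277.29166667 142.95833333] 24 [ 0.53269656 -0.46032406  0.13495539]
side grn [295.5625 178.9375] 16 [ 0.46803452 -0.27428832  0.09990828]
```

The grip slipped and left the lever roughly upright. I'll go over it and push it from behind with the fingers closed.

Request:
{"api": "play_rows", "payload": {
  "rows": [
    [4,0,0,0,0],
    [0,0,-30,0,0],
    [0,0,-30,0,0],
    [-32,0,0,0,0],
    [-32,0,0,0,0]
  ]
}}

```text
clock: 5.55
position: [0.4233, -0.31, 0.3643]
ee_rot: [0.995, 0.105, 0.0, 0.001]
ft_force: [-0.6, -0.1, 0.3]
gripper_width: -0.0
grip_force: 0.0
```

Request:
{"api": "play_rows", "payload": {
  "rows": [
    [0,0,0,0,0],
    [0,0,30,0,0],
    [0,0,27,0,0],
    [0,0,0,0,0],
    [0,0,0,0,0]
  ]
}}

```text
clock: 6.18
position: [0.4243, -0.31, 0.3077]
ee_rot: [0.995, 0.104, 0.001, 0.001]
ft_force: [-0.6, 0.0, -0.9]
gripper_width: -0.001
grip_force: 0.0
```

Request:
{"api": "play_rows", "payload": {
  "rows": [
    [8,0,0,0,0],
    [8,0,0,0,0],
    [7,0,0,0,0],
    [6,0,0,0,0],
    [0,0,0,0,0]
  ]
}}

```text
clock: 6.8
position: [0.4526, -0.3037, 0.3065]
ee_rot: [0.995, 0.104, 0.0, -0.0]
ft_force: [0.3, 0.5, 0.7]
gripper_width: -0.003
grip_force: 0.0
```

```bash
cat > sc.py <<'E'
from h import *
for n in("scene","side"):
    p=arm.camera(n)
    im=cv2.cvtColor(p["pixels"],cv2.COLOR_RGB2HSV).astype(int);h,S,v=im[...,0],im[...,1],im[...,2]
    k,l,st,c=cv2.connectedComponentsWithStats((((h<6)|(h>174))&(S>150)&(v>80)).astype(np.uint8))
    for i in range(1,k):
        q=cloud(p,l==i)
        if len(q)>5 and .43<(x:=q.mean(0))[0]<.55 and -.35<x[1]<-.25: 
            r=x-p["position"]; print(n,c[i],st[i,4],x+r/np.linalg.norm(r)*.009)
    save(p,f"{n}{arm.sense()['clock']:.1f}")
E
python3 ball.py; python3 sc.py
```

```text
red [275.6168 222.4893] 3601 [ 0.4761 -0.298   0.1483]
6.85 [ 0.4524 -0.3037  0.3064] [ 0.9945  0.1044  0.0002 -0.0001] [-0.5691 -0.0069 -0.6586] 0.000998784135601393 0.0
grasp [ 0.4524 -0.3036  0.1514]
scene [224.93220339 159.52542373] 59 [ 0.4753181  -0.29577331  0.14815819]
side [293.28813559 159.08474576] 59 [ 0.47575816 -0.30356955  0.14799042]
```

Request:
{"api": "play_rows", "payload": {
  "rows": [
    [4,0,0,0,0],
    [4,0,0,0,0],
    [0,0,0,0,0],
    [0,0,0,0,0]
  ]
}}

```text
clock: 7.45
position: [0.46, -0.3022, 0.3066]
ee_rot: [0.995, 0.104, 0.0, 0.0]
ft_force: [-0.6, 0.1, -0.2]
gripper_width: -0.001
grip_force: 0.1
```

```bash
python3 ball.py; python3 sc.py;  python3 - <<'E'
from h import *
p=arm.camera("side"); save(p,"sidecrop",(262,135,334,225),6)
E
```

```text
red [275.3305 222.506 ] 3555 [ 0.4831 -0.2965  0.1473]
7.5 [ 0.4599 -0.3022  0.3067] [0.9946 0.1042 0.0003 0.0001] [ 0.4496  0.2317 -0.226 ] -0.0015222855675141988 0.07114948472008109
grasp [ 0.46   -0.3022  0.1517]
scene [223.67213115 161.08196721] 61 [ 0.48226929 -0.29428736  0.14759816]
side [290.71929825 159.57894737] 57 [ 0.48267331 -0.29661666  0.14939649]
```

View pics/sidecrop.png

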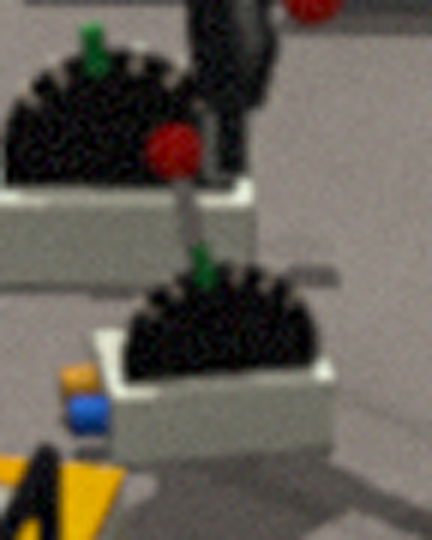

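The side view agrees: ball (175,150), rod and green tab (203,268) in the crop line up, so the lever stands at about 59–60°. I'll back off and lift.

Request:
{"api": "play_rows", "payload": {
  "rows": [
    [-10,0,0,0,0],
    [-10,0,0,0,40],
    [0,0,-40,0,85],
    [0,0,-45,0,85],
    [0,0,-40,0,85]
  ]
}}

```text
clock: 8.28
position: [0.4394, -0.3065, 0.4334]
ee_rot: [0.995, 0.104, 0.0, 0.0]
ft_force: [0.2, -0.7, 0.9]
gripper_width: 0.845
grip_force: 0.0
```

```bash
python3 ball.py; python3 sc.py; python3 -c "
from h import *
print(arm.sense()['joint_pos'])"
```

```text
red [276.8765 136.1646] 972 [ 0.4832 -0.2963  0.1473]
red [514.6413 273.3903] 1737 [ 0.4205 -0.4931  0.1579]
8.325 [ 0.4396 -0.3067  0.4401] [0.9946 0.1038 0.0041 0.0045] [ 1.002  -1.8495  4.3585] 0.926823246990976 0.0
grasp [ 0.441  -0.3079  0.2851]
scene [223.6        161.06666667] 60 [ 0.48239477 -0.29443927  0.14765081]
side [290.94029851 159.2238806 ] 67 [ 0.48277929 -0.31250395  0.14371404]
[-7.14610424e-01  4.99283965e-02  1.35064081e+00 -1.65647342e-04
  1.73418068e+00  6.48079571e-01]
```

Request:
{"api": "play_rows", "payload": {
  "rows": [
    [0,0,0,-9.7,85],
    [0,0,0,-9.7,85],
    [0,0,0,-9.7,85],
    [0,0,0,-9.7,85],
    [0,0,0,-9.7,85]
  ]
}}

```text
clock: 9.05
position: [0.4397, -0.3064, 0.4294]
ee_rot: [0.863, 0.506, -0.001, -0.002]
ft_force: [-1.1, -0.6, -0.6]
gripper_width: 0.994
grip_force: 0.0
```

Request:
{"api": "play_rows", "payload": {
  "rows": [
    [0,0,0,-9.7,85],
    [0,0,0,-9.5,85],
    [41.5,4,0,0,85],
    [41.5,4,0,0,85],
    [41.5,4,0,0,85]
  ]
}}

```text
clock: 9.68
position: [0.4741, -0.1851, 0.4295]
ee_rot: [0.768, 0.64, -0.001, -0.002]
ft_force: [0.9, 0.6, 0.1]
gripper_width: 0.994
grip_force: 0.0
```

Request:
{"api": "play_rows", "payload": {
  "rows": [
    [41.5,4,0,0,85],
    [41.5,4,0,0,85],
    [41.5,4,0,0,85],
    [41.5,4,0,0,85],
    [41.5,4,0,0,85]
  ]
}}

```text
clock: 10.3
position: [0.5311, 0.0155, 0.4295]
ee_rot: [0.768, 0.64, -0.001, -0.001]
ft_force: [0.7, -0.5, 0.7]
gripper_width: 0.995
grip_force: 0.0
```

Request:
{"api": "play_rows", "payload": {
  "rows": [
    [0,0,0,0,85],
    [0,0,0,0,85]
  ]
}}

```text
clock: 10.55
position: [0.5311, 0.0141, 0.4302]
ee_rot: [0.768, 0.64, -0.001, -0.001]
ft_force: [-0.2, -0.1, -0.3]
gripper_width: 0.995
grip_force: 0.0
```

```bash
python3 - <<'E'
from h import *
np.set_printoptions(precision=4,suppress=True)
p=arm.camera("wrist"); s=arm.sense(); save(p,"whandle")
print(s["position"],s["ee_rot"],s["joint_pos"])
v=p["pixels"].max(2); pc=np.zeros((420,560,3)); 
m=(v<60)&(p["depth"]>0); q=cloud(p,m); q=q[(q[:,2]>.115)&(q[:,2]<.145)&(np.linalg.norm(q[:,:2]-[.531,.015],axis=1)<.09)]
print(len(q),cv2.minAreaRect((q[:,:2]*1000).astype(np.float32)),q.mean(0),np.percentile(q[:,2],98))
w,V=np.linalg.eigh(np.cov(q[:,:2].T)); print(V[:,1])
print(arm.pinpoint(p,"guard_handle"))
R_=R.from_quat(s["ee_rot"]); print("tool yaw x",np.degrees(np.arctan2(*R_.apply([1,0,0])[[1,0]])))
E
python3 sc.py
```

```text
[0.5311 0.0137 0.4305] [ 0.7683  0.6401 -0.0009 -0.0005] [-0.0807  0.0424  1.3674 -0.0007  1.7338  0.1006]
1985 ((532.4894409179688, 13.73611831665039), (119.0691146850586, 10.554916381835938), 79.4152603149414) [0.533  0.0183 0.1345] 0.13644686659534896
[0.1816 0.9834]
[{'pixel': [285.9, 193.1], 'conf': 0.74}]
tool yaw x 79.60194664022599
scene [223.6        161.06666667] 60 [ 0.48234735 -0.29448889  0.14759836]
side [291.40983607 159.13114754] 61 [ 0.48000291 -0.28591006  0.15551034]
```

View pics/whandle.png

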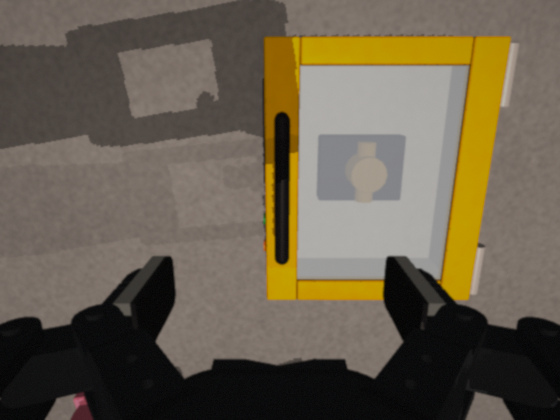

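The wrist view shows the bar from (282,113) to (282,262), centred between the fingers and parallel to the pads. I'll descend to it.

Request:
{"api": "play_rows", "payload": {
  "rows": [
    [0,1.5,35,0,85],
    [0,0,40,0,85],
    [0,0,40,0,60],
    [0,0,25,0,50],
    [0,0,7,0,50]
  ]
}}

```text
clock: 11.38
position: [0.5321, 0.0135, 0.2825]
ee_rot: [0.768, 0.64, -0.001, -0.001]
ft_force: [0.1, -0.1, 1.2]
gripper_width: 0.59
grip_force: 0.0
```

Request:
{"api": "play_rows", "payload": {
  "rows": [
    [0,0,0,0,40],
    [0,0,0,0,20],
    [0,0,0,0,5],
    [0,0,0,0,5],
    [0,0,0,0,5]
  ]
}}

```text
clock: 12.0
position: [0.5325, 0.0143, 0.2865]
ee_rot: [0.768, 0.641, -0.0, 0.0]
ft_force: [-5.5, 0.9, 5.6]
gripper_width: 0.114
grip_force: 58.6
```

Request:
{"api": "play_rows", "payload": {
  "rows": [
    [0,2.4,-8,0,5],
    [0,2.7,-7.9,0,5],
    [0,3,-7.8,0,5],
    [0,3.4,-7.6,0,5],
    [0,3.7,-7.5,0,5]
  ]
}}

```text
clock: 12.62
position: [0.5469, 0.0117, 0.3234]
ee_rot: [0.768, 0.641, -0.002, -0.002]
ft_force: [-7.1, 0.8, -0.1]
gripper_width: 0.11
grip_force: 58.3
```

Request:
{"api": "play_rows", "payload": {
  "rows": [
    [0,4,-7.3,0,5],
    [0,4.3,-7.1,0,5],
    [0,4.7,-7,0,5],
    [0,5,-6.7,0,5],
    [0,5.2,-6.5,0,5]
  ]
}}

```text
clock: 13.25
position: [0.5692, 0.0077, 0.3593]
ee_rot: [0.768, 0.641, -0.002, -0.002]
ft_force: [-11.9, 1.7, 5.0]
gripper_width: 0.117
grip_force: 58.4
```

```bash
cat > g.py <<'E'
from h import *
np.set_printoptions(precision=4,suppress=True)
s=arm.sense(); print(s["clock"],s["position"],s["ft_force"],s["gripper_width"],s["grip_force"],s["qvel"].round(3))
ex=np.array([.9836,-.1805]);H=np.array([.615,-.001])+.1*ex
for n in("scene","side"):
    p=arm.camera(n); save(p,f"{n}{s['clock']:.1f}")
    im=cv2.cvtColor(p["pixels"],cv2.COLOR_RGB2HSV).astype(int);h,S,v=im[...,0],im[...,1],im[...,2]
    q=cloud(p,(h>18)&(h<32)&(S>150)&(v>100)); r=(q[:,:2]-H); a=-(r@ex); b=r@[.1805,.9836]; z=q[:,2]-.08
    k=(abs(b)<.125)&(a>-.02)&(a<.21)&(z>-.01)&(z<.22)
    A=np.c_[a,z][k]; c=A.mean(0); w,V=np.linalg.eigh(np.cov((A-c).T)); d=V[:,1]*np.sign(V[0,1]+1e-9)
    print(n,k.sum(),"guard deg",np.degrees(np.arctan2(d[1],d[0])),"spread",w**.5)
E
python3 g.py
```

```text
13.25 [0.5692 0.0077 0.3593] [-11.9261   1.7059   5.0066] 0.11651852452586775 58.38328421115875 [-0.008  0.071 -0.181  0.     0.111 -0.007]
scene 2716 guard deg 24.186391993080065 spread [0.0058 0.0703]
side 1500 guard deg 24.320847040779004 spread [0.0034 0.075 ]
```

Request:
{"api": "play_rows", "payload": {
  "rows": [
    [0,5.5,-6.3,0,5],
    [0,5.8,-6,0,5],
    [0,6,-5.8,0,5],
    [0,6.3,-5.5,0,5],
    [0,6.5,-5.2,0,5]
  ]
}}

```text
clock: 13.98
position: [0.5988, 0.0023, 0.3908]
ee_rot: [0.768, 0.641, -0.001, -0.001]
ft_force: [-12.4, 1.4, 11.4]
gripper_width: 0.119
grip_force: 58.5
```

Request:
{"api": "play_rows", "payload": {
  "rows": [
    [0,6.8,-5,0,5],
    [0,7,-4.7,0,5],
    [0,7.1,-4.3,0,5],
    [0,7.3,-4,0,5],
    [0,7.5,-3.7,0,5]
  ]
}}

```text
clock: 14.6
position: [0.6349, -0.0044, 0.4133]
ee_rot: [0.768, 0.641, 0.001, 0.002]
ft_force: [-7.0, 1.1, 8.7]
gripper_width: 0.115
grip_force: 61.1
```

Request:
{"api": "play_rows", "payload": {
  "rows": [
    [0,0,0,0,5],
    [0,0,0,0,5],
    [0,0,0,0,5],
    [0,0,0,0,5]
  ]
}}

```text
clock: 15.1
position: [0.635, -0.0044, 0.4134]
ee_rot: [0.768, 0.641, 0.002, 0.002]
ft_force: [-6.4, -0.1, 9.3]
gripper_width: 0.117
grip_force: 61.2
```

```bash
python3 g.py; python3 sc.py
```

```text
15.1 [ 0.635  -0.0044  0.4134] [-6.3958 -0.0584  9.2968] 0.11652837026404124 61.22081816196442 [ 0.002 -0.001  0.     0.002 -0.     0.001]
scene 2671 guard deg 50.226171678955176 spread [0.0024 0.0713]
side 643 guard deg 49.97664535703002 spread [0.0025 0.0669]
scene [223.59322034 161.10169492] 59 [ 0.48242935 -0.29462698  0.14726576]
side [291.         159.07142857] 70 [ 0.48288605 -0.31933119  0.14126999]
```

The guard is at 50° and still, the grip is firm, and the lever has not moved. I'll take one last look and then hand in.

View pics/scene15.1.png

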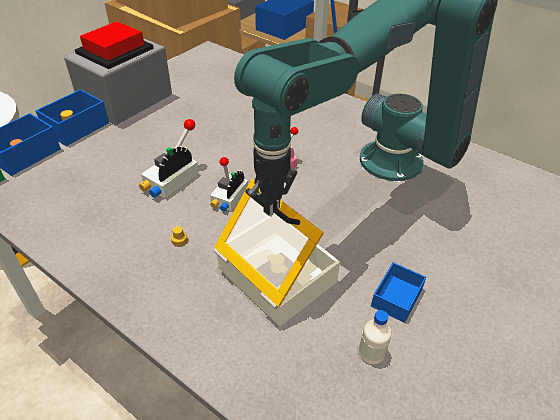

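```bash
python3 -c "
from plant import arm
print(arm.sign_off())"
```

```text
the job is handed in; nothing more can be done
None
```

I handed the job in at about 15 s: the lever is at roughly 59–60° (green mark) and the gripper is holding the guard at about 50°. In the last picture the bin, bottle and fitting look unmoved; sign-off returned no verdict.

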